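# Clamp a jar in the worktop jar vice with the knob under its deck

## Robot

A 6-joint arm with a two-finger parallel gripper is mounted at the origin on a cart in front of the work surface, level with it; the furniture and walls round the work are solid. World frame = base frame: x ahead of the robot, y to its left, z up, the work surface at z = 0. Lengths are in m, angles in rad, forces in N, time in s.
With the tool pointing down it reaches from about 0.3 to 0.775 m from the base axis. Payload 14.6 kg.
Tool frame: the origin (TCP) lies at the very end of the fingers, on their centre line; the grasp point (between the pads) lies 19 mm behind it; z points along the fingers, y is the line along which they close (so a half turn about z gives the same grasp; the last joint's range is limited). The gripper opens to 94 mm and grips with 3 to 60 N. Pads are 16 mm wide; open, the fingers measure 119 mm over their backs; the gripper's body (75 mm by 177 mm) begins 78 mm behind the grasp point.
Start: joints at [-1.344, 0.3, 1.521, -0, 1.321, -0.067], TCP at [0.159, -0.526, 0.205] pointing down, gripper open.
Joint ranges: [-3.03, 3.03], [-0.79, 2.21], [0.23, 2.52], [-1.04, 4.18], [0, 3.07], [-2.55, 2.55]. Speed limits (rad/s): [2.22, 2.22, 2.57, 3.14, 3.14, 3.14].

## Interface

Orientations are given as [roll, pitch, yaw] about the fixed x, y, z axes, in that order (R = Rz(yaw) Ry(pitch) Rx(roll)).
In Python, from station import * gives the robot as it stands.
- The arm moves only by the tool jog_arm, never from a script. Its argument "rows" is a list of rows, each a list of 3 entries, a list of its own where there are three numbers: the shift along the tool's x, y, z in m, then the turn about the tool's z in degrees, then the finger opening in m, from 0 to 0.094. A call has 1 to 12 rows; each row shifts and turns the commanded pose from where the row before left it, along the tool's axes as they then stand; what a row does not reach is not made up. A row lasts 1/12 s, in which the tool goes at most 41.7 mm and 7.16 degrees, less where a joint would pass 70% of its speed; a pose out of reach is approached as far as the arm can. A call is refused whole if a number of a shift passes 0.0417 or a number of a turn 7.16, either way. A call with a gripper value outside its range is refused whole. The fingers move at their own pace and stop on an object; "squeeze" is the grip in N (left out, the last holds). Time passes only in rows, so rows that do not move let the fingers close. It gives the time, the measured TCP pose, the force, the opening and the grip force at its end, in the units of the state.
- get_obs(): the state, without advancing time (a new reading comes with each control period).
- camera(name): name is "scene" or "top" or "wrist"; returns a dict with "image" (400x640x3 uint8, red, green, blue), "range_z" (400x640 float32, m along the optical axis (not along the pixel's ray), 0 where there is no reading), "K" (3x3 intrinsics, pixels), "world_from_camera" (4x4, takes a point from camera to world coordinates); the wrist camera has in their place "T_tool_cam" (4x4, takes a point from camera to tool coordinates, whose origin is the TCP and whose axes are the flange's). Camera axes: x right, y up, looking along -z (the intrinsics and any distortion apply to the point x, -y, -z); pixel columns grow to the right and rows downward; lengths in m; the calibration is good to about 2 mm. A picture is of the moment at which its call begins: read the wrist's pose just before it.
- hand_in(): hands the job in; it is judged then, once.
Trained networks look in a picture, given as the dict that the camera call returned (one of the last four; its "shot" number tells which), for a name from the list of things; names that differ only in an ending like _2 or _b are one class to them, and where a whole thing is asked for, a point or a joint stands for the part that bears it (a point fixed in the world has none). Each returns a list of dicts, best first, with "p" (0 to 1); they miss things now and then, are a little off and sometimes report something else, mostly with a low value. They report only what shows in the picture. A call takes as long as a camera call. They do not tell look-alikes from the thing itself.
- search_frame(label, picture): "at" ([column, row] as shares, 0 to 1, of the picture: columns of its width, rows of its height, amid what is visible of it).
- spot_point(label, picture): "at" ([column, row] as shares, 0 to 1, of the picture: columns of its width, rows of its height: a listed point, or the origin of a listed thing).
The state is a dict: "time_s": time; "qpos": joint angles; "joint_vel": joint speeds; "tau": joint torques, N m; "ee_pos": TCP position; "eef_rot": TCP orientation; "force": force on the tool from outside, world axes, zero at the start; "moment": the same for the moment, N m; "grip_width": finger opening in m; "grip_force": force on a finger pad.
Only numpy, scipy, OpenCV 4.12 (cv2) and the standard library are available. Lean on these libraries where they do the work, as an engineer would, in place of code of your own. Each camera call takes 0.05 s, during which the arm holds its last target. There are 200 camera calls.

## Task

Get the jam jar ready for opening in the jar vice: swing the lever knob under the vice's deck fully open, stand the jam jar upright on the deck between the pusher and the V fence, and turn the knob shut again until the jar is gripped firmly against the fence. Stop as soon as it is well tight: the glass cracks if the knob is forced. Leave the other jar and the tin near it standing where they are.

Things in the scene. Friction and masses are not known exactly. Their poses are not given: they have to be found in the camera images.
- vice: Jar vice, a low fixed plywood bench. Deck 160 (x) x 170 (y) x 16 mm, top 70 and underside 54 mm above the worktop, on two side cheeks starting 30 mm behind its front edge. Origin: below the deck's centre at worktop height; x to the back, y to the left; front edge at x = -80 mm. On the deck, along y = 0: pusher, space for the jar, V fence (36 mm high, 76 wide, open to the front).
- jar_place (a point): Point on top of the deck where the gripped jar's axis stands when the fence is at mid-range; axes as the vice. The fence is adjustable and fixed anywhere within 4 mm to the front or back of this. With the pusher fully open, the jar has 11 to 20 mm of play along x between pusher and fence.
- knob_axis (a point): Vertical axis of the knob, fixed under the deck, 15 mm behind its front edge, 37 mm above the worktop. Axes as the vice. Round hub 48 mm in diameter, with a grey metal lever bar 12 mm wide and 14 mm high (30 to 44 mm above the worktop) that reaches 118 mm out from the axis and sticks out in front of the deck.
- knob (a joint): Angle of the lever knob (rad). At 0 (fully open, hard stop) the lever points 0.7 rad left (+y) of straight out to the front (-x of the vice); the value grows as its free end swings right (-y), counter-clockwise from above, to a hard stop at 1.5. Each rad moves the pusher 16 mm to the back. It stays where it is left. At the start it is part shut, too far for the jar to fit.
- lever_grip (a point): Point on the lever to push at, 95 mm from the axis, mid-height of the bar (37 mm above the worktop). Square to the lever here, 4 to 5 N turn it freely. With the jar against the fence the push climbs within a few mm: below 5.5 N the jar may be loose, at 6 to 9 N it is well tight, above 12 N the glass cracks. x axis: that of the vice turned by the joint value.
- pusher_face (a point): Centre of the pusher's flat rubber face (46 mm wide, 34 mm high, from the deck up) that presses on the jar, towards the back. The pusher moves only along the vice's x.
- jam_jar_mid (a point): Centre of the jam jar, half-way up: a squat round glass jar with a flat screw lid, 60 mm in diameter, 86 mm tall, 0.2 to 0.42 kg. It starts upright on the worktop to the left of the vice, next to another jar and a tin.
- jam_jar: The jam jar itself; origin at the centre of its underside, z up along its axis.
- pusher: The pusher block on the deck, 46 mm wide; its frame is the vice's when the knob is at 0 and moves along the vice's x.
- honey_jar: Another jar, taller (about 60 mm in diameter, 99 mm tall): leave it. Origin at the centre of its underside.
- tomato_tin: A plain cylindrical tin, 57 mm in diameter, 72 mm tall: leave it. Origin at the centre of its underside.
Things that resemble listed ones, but are neither listed nor needed, are in the scene too. Leave any blue or orange look-alike of the jam_jar alone.

How it is judged:
On the way:
1. the jam jar stands upright and released on the deck between pusher and fence, with the knob open (under 0.3 rad) (value of joint knob below 0.3 rad and x of jam_jar in the frame of vice between -0.02 and 0.02 m and y of jam_jar in the frame of vice between -0.02 and 0.02 m and height (world z) of jam_jar between 0.066 and 0.074 m and angle between jam_jar's own z axis and vertical below 0.1 rad and contact force between each of the arm, the fingers and jam_jar below 0.2 N), for 0.2 s.
At the end, for the whole second after the job is handed in: The jam jar stands upright (within 0.1 rad) on the deck, on the vice's middle line within 10 mm, and the pusher grips it against the fence with more than 8 N, after the lever has been let go (contact force between pusher and jam_jar above 8 N and value of joint knob above 0.4 rad and x of jam_jar in the frame of vice between -0.008 and 0.014 m and y of jam_jar in the frame of vice between -0.01 and 0.01 m and height (world z) of jam_jar between 0.066 and 0.076 m and angle between jam_jar's own z axis and vertical below 0.1 rad and linear speed of jam_jar below 0.02 m/s); the robot touches nothing.
It fails at once if the jam jar is squeezed in the vice with more than 60 N (the glass cracks) (contact force between pusher and jam_jar above 60 N).
It fails at once if the honey jar is moved by more than 30 mm (distance of honey_jar from where it was at the start of the episode above 0.03 m).
It fails at once if the tin is moved by more than 30 mm (distance of tomato_tin from where it was at the start of the episode above 0.03 m).
It also fails if it takes over 72 s, if anything falls off the work surface, if the arm or the gripper's body presses on something with over 40 N, if the wrist force passes 120 N, or if a joint passes its speed limit or range.

## Working session

There is one attempt and no reset: what is moved stays moved. The work goes in short steps, Python scripts to look and compute and a tool call to move; the robot and the scene stay as the last step left them, time stands still between calls to the robot, and variables do not carry over. Pictures are saved under pics/ and viewed, at most 10 in all, crops included, and the job is handed in when it is done.

Besides the shell and the picture viewer there is one more tool, called after "Emit:" as name(argument=value, ...) on one line, values as JSON. jog_arm: Moves the arm, as the interface text tells. Its arguments: {"type":"object","properties":{"rows":{"type":"array","items":{"type":"array"}},"squeeze":{"type":"number"}},"required":["rows"]}

```bash
mkdir -p pics; ls
cat > h.py <<'E'
from station import *
import numpy as np, cv2
def W(c,u,v,z=None,r=None):
    "pixel -> world; at plane z, or with range"
    K=c["K"];T=c["world_from_camera"]
    d=np.array([(u-K[0,2])/K[0,0],-(v-K[1,2])/K[1,1],-1.])
    d=T[:3,:3]@d;o=T[:3,3]
    if r is None: r=(z-o[2])/d[2]
    return o+r*d
def P(c,p):
    T=np.linalg.inv(c["world_from_camera"]);q=T[:3,:3]@p+T[:3,3];K=c["K"]
    return K[0,0]*q[0]/-q[2]+K[0,2], K[1,2]+K[1,1]*q[1]/q[2]
def rng(c,u,v):
    return float(c["range_z"][int(v),int(u)])
E
python3 - <<'E'
from h import *
print(get_obs())
for n in ("top","scene"):
    c=camera(n);cv2.imwrite(f"pics/{n}1.png",c["image"][...,::-1]);np.savez(f"{n}1.npz",**{k:c[k] for k in("image","range_z","K","world_from_camera")})
    for l in ["vice","jar_place","knob_axis","lever_grip","pusher_face","jam_jar_mid","jam_jar","honey_jar","tomato_tin"]:
        for f in (spot_point,search_frame):
            for d in f(l,c)[:3]:
                u,v=d["at"][0]*640,d["at"][1]*400;r=rng(c,min(u,639),min(v,399));print(n,l,f.__name__[:4],round(u),round(v),round(d["p"],2),W(c,u,v,r=r).round(3) if r else None)
E
```

```text
pics
{'time_s': 0.0, 'qpos': array([-1.34360324e+00,  3.00473400e-01,  1.52162529e+00,  1.10643892e-06,
        1.32070998e+00, -6.65979900e-02]), 'joint_vel': array([-0.00030028,  0.00136255, -0.00047721, -0.00088726,  0.00145722,
       -0.00070442]), 'tau': array([-4.04306365e-04, -5.31810558e+01, -3.52739882e+01,  7.07698544e-02,
        2.44465366e-02, -2.07552062e-04]), 'ee_pos': array([ 0.15920493, -0.52615677,  0.20486637]), 'eef_rot': array([-3.14037940e+00, -8.19938386e-05,  2.93790753e-01]), 'force': array([-0.47425979, -0.16217568,  0.69304278]), 'moment': array([-0.02463813, -0.0577532 , -0.07598684]), 'grip_force': 0.0, 'grip_width': 0.09424648344436345}
top vice call 423 185 0.7 [0.601 0.068 0.073]
top vice call 427 190 0.59 [0.591 0.06  0.073]
top jar_place call 422 185 0.65 [0.603 0.069 0.068]
top jar_place call 426 190 0.91 [0.591 0.061 0.072]
top knob_axis call 424 215 0.97 [0.54  0.068 0.071]
top knob_axis call 426 186 0.64 [0.599 0.062 0.067]
top lever_grip call 442 257 0.56 [0.457 0.03  0.041]
top lever_grip call 435 242 0.91 [0.488 0.042 0.041]
top lever_grip c
[... 2048 characters left out ...]
059]
scene jam_jar_mid call 281 235 0.9 [0.584 0.367 0.071]
scene jam_jar_mid call 230 258 0.78 [0.643 0.455 0.061]
scene jam_jar_mid call 353 217 0.57 [0.479 0.254 0.071]
scene jam_jar call 303 224 0.94 [0.588 0.266 0.021]
scene jam_jar call 350 237 0.78 [0.479 0.261 0.025]
scene jam_jar call 282 253 0.73 [0.579 0.373 0.03 ]
scene jam_jar call 351 221 0.84 [0.482 0.255 0.063]
scene jam_jar call 306 209 0.82 [0.582 0.261 0.064]
scene jam_jar call 231 259 0.74 [0.641 0.452 0.057]
scene honey_jar call 332 265 0.63 [0.475 0.368 0.039]
scene honey_jar call 393 182 0.41 [0.453 0.039 0.039]
scene honey_jar call 329 247 0.56 [0.482 0.368 0.085]
scene tomato_tin call 274 283 0.82 [0.536 0.475 0.069]
```

Run:
```python
import cv2,numpy as np
t=cv2.imread("pics/top1.png")[140:290,210:480];s=cv2.imread("pics/scene1.png")[120:310,190:430]
t=cv2.resize(t,None,fx=1.9,fy=1.9,interpolation=3);s=cv2.resize(s,None,fx=1.55,fy=1.55,interpolation=3)
o=np.zeros((t.shape[0]+s.shape[0],max(t.shape[1],s.shape[1]),3),np.uint8);o[:t.shape[0],:t.shape[1]]=t;o[t.shape[0]:,:s.shape[1]]=s
print(o.shape);cv2.imwrite("pics/m1.png",o)
```

```text
(579, 513, 3)
```

View pics/m1.png

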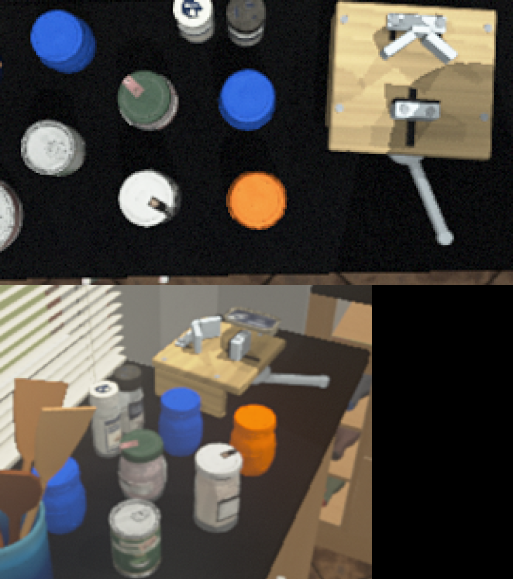

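The picture shows the deck upper right, with the lever pointing to front-right. Candidates for the jam jar in the top view: blue (243,161), green lid over pink jam with a label (287,192), blue (339,192), orange (347,244). The white-lidded tall jar (291,244) is the honey jar and (240,220) is the tin. By the description, the green-lidded jar at (287,192) is the one I want.

Run:
```python
from h import *
for n in("top","scene"):
    c=dict(np.load(n+"1.npz"));K=c["K"];T=c["world_from_camera"]
    v,u=np.mgrid[0:400,0:640];r=c["range_z"]
    p=np.stack([(u-K[0,2])/K[0,0]*r,-(v-K[1,2])/K[1,1]*r,-r],-1)@T[:3,:3].T+T[:3,3]
    p[r==0]=9
    def sel(x0,x1,y0,y1,z0,z1):
        m=(p[...,0]>x0)&(p[...,0]<x1)&(p[...,1]>y0)&(p[...,1]<y1)&(p[...,2]>z0)&(p[...,2]<z1);return p[m]
    print(n,"cam",T[:3,3].round(3))
    q=sel(.45,.75,-.1,.2,.062,.078);b=cv2.minAreaRect((q[:,:2]*1000).astype(np.float32));print("deck",len(q),b,np.median(q[:,2]))
    q=sel(.38,.51,-.1,.15,.025,.055);vx=cv2.fitLine((q[:,:2]).astype(np.float32),cv2.DIST_HUBER,0,.01,.01).ravel();print("lever",len(q),vx.round(4),"x",q[:,0].min(),q[:,0].max(),"z",np.percentile(q[:,2],[5,50,95]).round(4))
    for nm,x,y,z in(("jam",.595,.341,.086),("honey",.49,.328,.099),("blue",.59,.238,.086),("orange",.485,.223,.086),("tin",.54,.437,.072),("blue2",.655,.428,.086)):
        q=sel(x-.04,x+.04,y-.04,y+.04,z-.012,z+.01)
        if len(q)>5: print(nm,len(q),cv2.minEnclosingCircle((q[:,:2]*1000).astype(np.float32)),q[:,:2].mean(0).round(4),np.median(q[:,2]).round(4))
    q=sel(.5,.7,-.0,.14,.085,.125);print("pusher/fence tops")
    for a,bb in((.5,.59),(.6,.7)):
        k=q[(q[:,0]>a)&(q[:,0]<bb)]
        if len(k):print(k.min(0).round(3),k.max(0).round(3))
```

```text
top cam [0.488 0.244 1.066]
deck 6156 ((629.1836547851562, 33.5206298828125), (227.5802001953125, 226.67568969726562), 79.17799377441406) 0.07016670158102162
lever 266 [0.9371 0.3491 0.4711 0.0398] x 0.43420895345469496 0.5098694755523144 z [0.0371 0.0436 0.0466]
jam 629 ((595.3854370117188, 343.94879150390625), 28.624507904052734) [0.5943 0.343 ] 0.0862
honey 671 ((489.3485412597656, 341.94189453125), 28.99376106262207) [0.4893 0.3408] 0.0989
blue 633 ((592.9988403320312, 235.0487823486328), 28.409725189208984) [0.5924 0.2353] 0.0862
orange 644 ((484.8649597167969, 228.1366424560547), 28.31615447998047) [0.485  0.2281] 0.0862
tin 631 ((545.416259765625, 447.6921691894531), 28.779226303100586) [0.5453 0.4475] 0.069
blue2 629 ((661.6644287109375, 434.6961364746094), 28.5860652923584) [0.6606 0.4338] 0.086
pusher/fence tops
[0.563 0.041 0.085] [0.585 0.086 0.111]
[0.623 0.02  0.085] [0.668 0.095 0.111]
scene cam [0.282 0.867 0.586]
deck 2088 ((631.060546875, 33.30940246582031), (231.77374267578125, 224.5905303955078), 80.20499420166016) 0.06902483894218392
lever 200 [0.9394 0.3427 0.4713 0.0439] x 0.43458047910168807 0.5090798717068936 z [0.031  0.0396 0.0434]
jam 510 ((596.0106201171875, 345.1004333496094), 29.57733154296875) [0.594  0.3504] 0.0851
honey 520 ((490.80731201171875, 343.7279357910156), 29.347496032714844) [0.4889 0.3452] 0.0981
blue 399 ((593.542724609375, 237.69677734375), 29.712017059326172) [0.5926 0.2423] 0.0849
orange 435 ((486.6148681640625, 229.93328857421875), 29.13372230529785) [0.4847 0.235 ] 0.0849
tin 724 ((545.9303588867188, 449.11126708984375), 29.881202697753906) [0.5456 0.451 ] 0.0684
blue2 303 ((662.81494140625, 437.47625732421875), 28.249786376953125) [0.6486 0.4414] 0.0848
pusher/fence tops
[0.565 0.043 0.085] [0.587 0.089 0.107]
[0.626 0.025 0.085] [0.662 0.099 0.107]
```

Run:
```python
from h import *
c=dict(np.load("top1.npz"));K=c["K"];T=c["world_from_camera"]
v,u=np.mgrid[0:400,0:640];r=c["range_z"]
p=np.stack([(u-K[0,2])/K[0,0]*r,-(v-K[1,2])/K[1,1]*r,-r],-1)@T[:3,:3].T+T[:3,3]
m=((abs(p[...,2]-.07)<.006)&(p[...,0]>.48)&(p[...,0]<.72)&(p[...,1]>-.06)&(p[...,1]<.18)).astype(np.uint8)
m=cv2.morphologyEx(m,cv2.MORPH_OPEN,np.ones((5,5)))
n,l,s,_=cv2.connectedComponentsWithStats(m);k=l[190,440];q=p[l==k]
b=cv2.minAreaRect((q[:,:2]*1000).astype(np.float32));print(s[k],b);print(cv2.boxPoints(b))
x0=b[0]
# pusher and fence yaw
for nm,a,bb in(("push",.55,.6),):
    mm=(p[...,2]>.09)&(p[...,2]<.12)&(p[...,0]>a)&(p[...,0]<bb)&(p[...,1]>0)&(p[...,1]<.14)
    print(nm,cv2.minAreaRect((p[mm][:,:2]*1000).astype(np.float32)))
mm=(p[...,2]>.08)&(p[...,2]<.12)&(p[...,0]>.6)&(p[...,0]<.7)&(p[...,1]>0)&(p[...,1]<.14);print("fence",cv2.minAreaRect((p[mm][:,:2]*1000).astype(np.float32)))
```

```text
[ 383  141   88   83 5580] ((608.2554931640625, 59.73838806152344), (170.32901000976562, 160.48365783691406), 84.94888305664062)
[[520.82697  -18.030533]
 [680.68744  -32.160233]
 [695.684    137.50731 ]
 [535.82355  151.63701 ]]
push ((574.43798828125, 63.47483444213867), (45.25352096557617, 19.919809341430664), 88.06510925292969)
fence ((649.515625, 55.93471145629883), (74.77861022949219, 47.46825408935547), 84.69405364990234)
```

Emit:
jog_arm(rows=[[[0.028,-0.026,0],0,0],[[0.028,-0.026,0],0,0],[[0.028,-0.026,0],0,0],[[0.028,-0.026,0],0,0],[[0.028,-0.026,0],0,0],[[0.028,-0.026,0],0,0],[[0.028,-0.026,0],0,0],[[0.028,-0.026,0],0,0],[[0.028,-0.026,0],0,0],[[0.028,-0.026,0],0,0],[[0.028,-0.026,0],0,0],[[0.028,-0.026,0],0,0]], squeeze=20)

```text
time_s: 2.9
ee_pos: [0.3911, -0.1287, 0.2058]
eef_rot: [3.141, -0.001, 0.294]
force: [0.7, 0.0, 0.2]
grip_width: 0.0172
grip_force: 0.0
```

Emit:
jog_arm(rows=[[[0.027,-0.0265,0],-3.6,0],[[0.027,-0.0265,0],0,0],[[0.027,-0.0265,0.0],0,0],[[0.027,-0.0265,0.0],0,0],[[0,0,0.04],0,0],[[0,0,0.04],0,0],[[0,0,0.04],0,0],[[0,0,0.01],0,0],[[0,0,0],0,0]])

```text
time_s: 3.65
ee_pos: [0.4556, 0.0055, 0.0737]
eef_rot: [-3.14, 0.004, 0.357]
force: [0.7, -0.0, 0.5]
grip_width: 0.0006
grip_force: 0.0
```

Run:
```python
from h import *
print(get_obs()["eef_rot"])
c=camera("top");cv2.imwrite("pics/t2.png",cv2.resize(c["image"][170:290,370:490,::-1],None,fx=4,fy=4,interpolation=3))
```

```text
[-3.13961971  0.00435527  0.35661602]
```

View pics/t2.png

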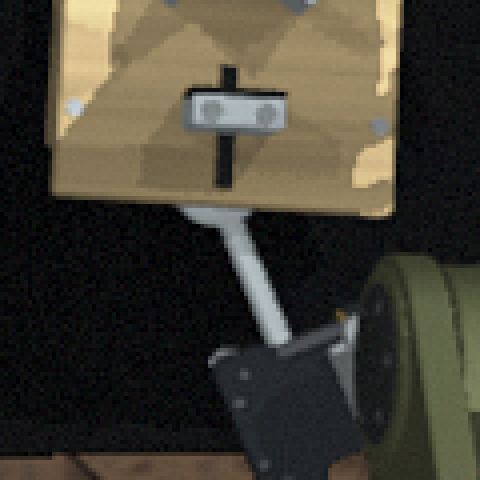

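Emit:
jog_arm(rows=[[[0.008,0,0.035],0,0],[[0,0,0.012],0,0],[[0,-0.004,0],0,0],[[0,-0.004,0],0,0],[[-0.0013,-0.0083,0],5,0],[[-0.0013,-0.0083,0],5,0],[[-0.0013,-0.0083,0],5,0],[[-0.0013,-0.0083,0],5,0],[[-0.0013,-0.0083,0],5,0]])

```text
time_s: 4.45
ee_pos: [0.4491, 0.0553, 0.0311]
eef_rot: [3.141, -0.004, -0.084]
force: [3.4, -4.8, -3.1]
grip_width: 0.0006
grip_force: 2.5
```

Emit:
jog_arm(rows=[[[-0.0013,-0.0083,0.001],5,0],[[-0.0013,-0.0083,0],5,0],[[-0.0013,-0.0083,0],5,0],[[-0.0013,-0.0083,0],5,0],[[-0.0013,-0.0083,0],5,0],[[-0.0013,-0.0083,0],5,0],[[-0.0013,-0.0083,0],5,0],[[0,0,0],0,0]])

```text
time_s: 5.12
ee_pos: [0.4599, 0.113, 0.03]
eef_rot: [-3.139, -0.003, -0.694]
force: [-0.2, 0.9, -0.2]
grip_width: 0.0006
grip_force: 0.0
```

Emit:
jog_arm(rows=[[[0,-0.003,0],1.8,0],[[0,-0.003,0],1.8,0],[[0,-0.002,0],1,0],[[0,0,0],0,0]])

```text
time_s: 5.45
ee_pos: [0.464, 0.1182, 0.0291]
eef_rot: [-3.141, -0.001, -0.769]
force: [-2.3, -0.5, 1.0]
grip_width: 0.0003
grip_force: 1.2
```

Emit:
jog_arm(rows=[[[0,-0.002,0],0,0],[[0,-0.001,0],0,0],[[0,0,0],0,0]])

```text
time_s: 5.7
ee_pos: [0.4653, 0.1196, 0.0285]
eef_rot: [3.14, 0.0, -0.768]
force: [-9.6, -6.9, 8.2]
grip_width: 0.0006
grip_force: 5.9
```

Emit:
jog_arm(rows=[[[0,0.008,0],0,0],[[0,0.004,-0.03],0,0],[[0,0,-0.04],0,0],[[0,0,-0.04],0,0.02],[[0,0,-0.04],-6.5,0.085],[[0,0,0],-6.5,0.085],[[0,0,0],-6.5,0.085],[[0,0,0],-6.5,0.085],[[0,0,0],-6.5,0.085],[[0,0,0],-6.5,0.085]])

```text
time_s: 6.53
ee_pos: [0.4575, 0.1115, 0.1784]
eef_rot: [-3.141, -0.002, -0.083]
force: [0.0, -0.3, -1.1]
grip_width: 0.0438
grip_force: 0.0
```

Run:
```python
from h import *
print(get_obs())
c=dict(np.load("scene1.npz"));
for u,v in((257,185),(270,175),(253,172),(275,165)): print(u,v,W(c,u,v,r=rng(c,u,v)).round(3))
c=dict(np.load("top1.npz"))
for u,v in((311,146),(339,148)): print(u,v,W(c,u,v,r=rng(c,u,v)).round(3))
```

```text
{'time_s': 6.5333, 'qpos': array([1.60994148e-01, 1.47765198e-01, 1.77262246e+00, 3.29923255e-04,
       1.21907991e+00, 1.81432419e+00]), 'joint_vel': array([-3.92651139e-04,  1.25438507e-03,  8.60462899e-04, -8.72553328e-05,
        1.32321352e-03, -1.35086475e+00]), 'tau': array([ 6.07020091e-03, -4.30582917e+01, -3.40150881e+01, -1.77933987e-03,
       -7.81434076e-02,  2.85261713e+00]), 'ee_pos': array([0.45750124, 0.11146247, 0.1784419 ]), 'eef_rot': array([-3.14077942e+00, -1.98761893e-03, -8.26478590e-02]), 'force': array([ 0.04500071, -0.30126967, -1.14454687]), 'moment': array([ 0.01299007, -0.02071954, -0.01161796]), 'grip_force': 0.0, 'grip_width': 0.04380176877621311}
257 185 [0.688 0.285 0.107]
270 175 [0.685 0.235 0.104]
253 172 [0.794 0.145 0.03 ]
275 165 [0.778 0.061 0.01 ]
311 146 [0.68  0.289 0.108]
339 148 [0.675 0.234 0.104]
```

Emit:
jog_arm(rows=[[[0.0147,-0.0305,0],0,0.085],[[0.0147,-0.0305,0],0,0.085],[[0.0147,-0.0305,0],0,0.085],[[0.0147,-0.0305,0],0,0.085],[[0.0147,-0.0305,0],0,0.085],[[0.0147,-0.0305,0],0,0.085],[[0.0147,-0.0305,0],0,0.085],[[0.0147,-0.0305,0],0,0.085],[[0,0,0],0,0.085],[[0,0,0],0,0.085],[[0,0,0],0,0.085]])

```text
time_s: 7.45
ee_pos: [0.5964, 0.3434, 0.1779]
eef_rot: [-3.141, -0.0, -0.089]
force: [0.3, 0.5, 0.5]
grip_width: 0.0851
grip_force: 0.0
```

Run:
```python
from h import *
from scipy.spatial.transform import Rotation as R
o=get_obs();c=camera("wrist");cv2.imwrite("pics/w1.png",c["image"][...,::-1])
Tw=np.eye(4);Tw[:3,:3]=R.from_euler("xyz",o["eef_rot"]).as_matrix();Tw[:3,3]=o["ee_pos"]
c["world_from_camera"]=T=Tw@c["T_tool_cam"];K=c["K"]
v,u=np.mgrid[0:400,0:640];r=c["range_z"]
p=np.stack([(u-K[0,2])/K[0,0]*r,-(v-K[1,2])/K[1,1]*r,-r],-1)@T[:3,:3].T+T[:3,3]
q=p[(r>0)&(abs(p[...,2]-.086)<.006)&(np.hypot(p[...,0]-.595,p[...,1]-.344)<.045)]
print(o["ee_pos"],o["eef_rot"],len(q),cv2.minEnclosingCircle((q[:,:2]*1000).astype(np.float32)) if len(q) else 0)
```

```text
[0.59635555 0.34339065 0.17791424] [-3.14135742e+00 -3.51439552e-04 -8.92158138e-02] 2960 ((597.9022827148438, 343.0592041015625), 28.11127281188965)
```

View pics/w1.png

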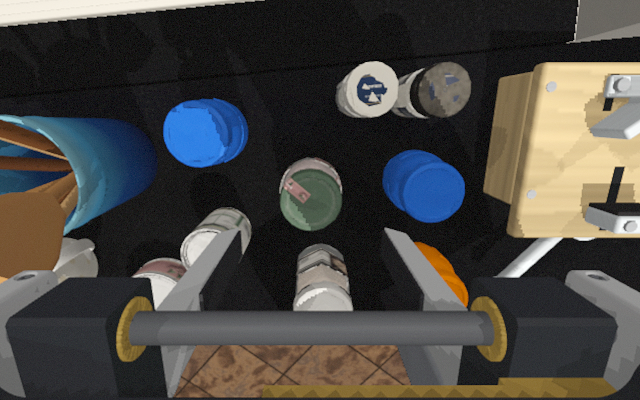

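Run:
```python
from h import *
for n in("top","scene"):
    c=dict(np.load(n+"1.npz"));K=c["K"];T=c["world_from_camera"];v,u=np.mgrid[0:400,0:640];r=c["range_z"]
    p=np.stack([(u-K[0,2])/K[0,0]*r,-(v-K[1,2])/K[1,1]*r,-r],-1)@T[:3,:3].T+T[:3,3]
    q=p[(r>0)&(p[...,2]>.115)&(p[...,0]>.4)&(p[...,0]<.8)&(p[...,1]<.6)&(p[...,1]>.0)]
    print(len(q),q.min(0) if len(q) else "",q.max(0) if len(q) else "")
```

```text
45392 [5.52254779e-01 1.57342469e-05 1.15034820e-01] [0.79998778 0.59998942 0.59977364]
22405 [5.52147511e-01 4.23991509e-05 1.15001026e-01] [0.79999773 0.59999456 0.49397619]
```

Emit:
jog_arm(rows=[[[0.001,0.0,0.04],0,0.085],[[0,0,0.04],0,0.085],[[0,0,0.03],0,0.085],[[0,0,0.02],0,0.085],[[0,0,0.011],0,0.085],[[0,0,0],0,0.085]])

```text
time_s: 8.0
ee_pos: [0.5968, 0.3427, 0.035]
eef_rot: [3.14, 0.002, -0.091]
force: [-0.5, -0.3, -0.4]
grip_width: 0.0847
grip_force: 0.0
```

Emit:
jog_arm(rows=[[[0,0,0],0,0.05],[[0,0,0],0,0.05],[[0,0,0],0,0.05],[[0,0,0],0,0.05],[[0,0,0],0,0.05],[[0,0,0],0,0.05],[[0,0,0],0,0.05],[[0,0,-0.01],0,0.05],[[0,0,-0.02],0,0.05],[[0,0,0],0,0.05]], squeeze=25)

```text
time_s: 8.83
ee_pos: [0.5988, 0.3446, 0.0704]
eef_rot: [-3.139, -0.004, -0.09]
force: [1.7, 0.4, -1.9]
grip_width: 0.0587
grip_force: 25.0
```

Emit:
jog_arm(rows=[[[0,0,-0.03],0,0.05],[[0,0,-0.04],0,0.05],[[0,0,-0.04],0,0.05],[[0,0,-0.01],0,0.05],[[0.0033,0.0315,0],0,0.05],[[0.0033,0.0315,0],0,0.05],[[0.0033,0.0315,0],0,0.05],[[0.0033,0.0315,0],0,0.05],[[0.0033,0.0315,0],0,0.05],[[0.0033,0.0315,0],0,0.05],[[0.0033,0.0315,0],0,0.05]])

```text
time_s: 9.75
ee_pos: [0.6002, 0.1207, 0.1853]
eef_rot: [3.141, 0.001, -0.09]
force: [-0.4, 0.4, -4.4]
grip_width: 0.0587
grip_force: 25.0
```

Run:
```python
from h import *
from scipy.spatial.transform import Rotation as R
o=get_obs();c=camera("wrist");cv2.imwrite("pics/w2.png",c["image"][...,::-1])
Tw=np.eye(4);Tw[:3,:3]=R.from_euler("xyz",o["eef_rot"]).as_matrix();Tw[:3,3]=o["ee_pos"]
T=Tw@c["T_tool_cam"];K=c["K"]
v,u=np.mgrid[0:400,0:640];r=c["range_z"]
p=np.stack([(u-K[0,2])/K[0,0]*r,-(v-K[1,2])/K[1,1]*r,-r],-1)@T[:3,:3].T+T[:3,3]
m=((r>0)&(abs(p[...,2]-.07)<.005)&(p[...,0]>.48)&(p[...,0]<.72)&(p[...,1]>-.06)&(p[...,1]<.18)).astype(np.uint8)
m=cv2.morphologyEx(m,cv2.MORPH_OPEN,np.ones((5,5)));q=p[m>0]
print(o["ee_pos"],o["eef_rot"],o["force"],o["grip_width"])
if len(q)>20:print("deck",cv2.minAreaRect((q[:,:2]*1000).astype(np.float32)))
for a,b in((.53,.58),(.6,.69)):
    k=p[(r>0)&(p[...,2]>.098)&(p[...,2]<.112)&(p[...,0]>a)&(p[...,0]<b)&(p[...,1]>0)&(p[...,1]<.13)]
    if len(k)>10: print(a,len(k),cv2.minAreaRect((k[:,:2]*1000).astype(np.float32)))
```

```text
[0.60016738 0.12070705 0.18526934] [ 3.14137432e+00  1.08179621e-03 -9.00588209e-02] [-0.39379661  0.36072208 -4.39514455] 0.058661287238343074
deck ((610.936279296875, 58.83788299560547), (169.36000061035156, 158.6428985595703), 84.89942169189453)
0.53 312 ((557.913330078125, 49.16730499267578), (18.279512405395508, 20.188142776489258), 86.04902648925781)
0.6 1405 ((645.4389038085938, 55.77539825439453), (74.9738540649414, 33.09566116333008), 84.77628326416016)
```

View pics/w2.png

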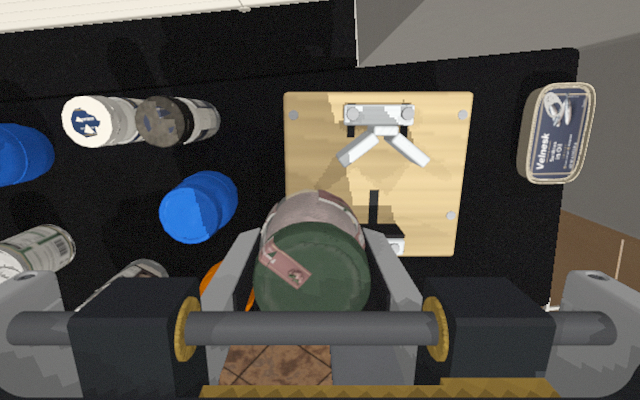

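Emit:
jog_arm(rows=[[[0.0045,0.03,0],0,0.05],[[0.0045,0.0302,0],0,0.05],[[0,0,0.02],0,0.05],[[0,0,0.02],0,0.05],[[0,0,0.02],0,0.05],[[0,0,0.012],0,0.05],[[0,0,0.004],0,0.05],[[0,0,0],0,0.05]])

```text
time_s: 10.47
ee_pos: [0.6039, 0.0616, 0.1097]
eef_rot: [3.141, 0.001, -0.09]
force: [-0.3, 0.6, -3.6]
grip_width: 0.0587
grip_force: 25.0
```

Emit:
jog_arm(rows=[[[0,0.0012,0.002],0,0.05],[[0,0,0.001],0,0.05],[[0,0,0.001],0,0.05],[[0,0,0],0,0.05]])

```text
time_s: 10.8
ee_pos: [0.6046, 0.0603, 0.1078]
eef_rot: [-3.141, -0.002, -0.09]
force: [-3.1, -0.2, 4.6]
grip_width: 0.0592
grip_force: 25.0
```

Emit:
jog_arm(rows=[[[0,0,-0.001],0,0.05],[[0,0,0],0,0.062],[[0,0,0],0,0.07],[[0,0,0],0,0.085],[[0,0,0],0,0.085],[[0,0,0],0,0.085],[[0,0,0],0,0.085],[[0,0,-0.03],0,0.085],[[0,0,-0.04],0,0.085],[[0,0,-0.04],0,0.085],[[0,0,0],0,0.085],[[0,0,0],0,0.085]])

```text
time_s: 11.8
ee_pos: [0.6049, 0.0603, 0.2197]
eef_rot: [-3.141, -0.004, -0.09]
force: [-0.2, -0.1, -0.6]
grip_width: 0.085
grip_force: 0.0
```

```bash
cat > j.py <<'E'
from h import *
from scipy.spatial.transform import Rotation as R
o=get_obs();c=camera("wrist")
Tw=np.eye(4);Tw[:3,:3]=R.from_euler("xyz",o["eef_rot"]).as_matrix();Tw[:3,3]=o["ee_pos"]
T=Tw@c["T_tool_cam"];K=c["K"];v,u=np.mgrid[0:400,0:640];r=c["range_z"]
p=np.stack([(u-K[0,2])/K[0,0]*r,-(v-K[1,2])/K[1,1]*r,-r],-1)@T[:3,:3].T+T[:3,3]
q=p[(r>0)&(p[...,2]>.13)&(p[...,2]<.165)&(np.hypot(p[...,0]-.607,p[...,1]-.06)<.06)]
print(o["ee_pos"],o["force"],len(q))
if len(q)>20:
    e=cv2.minEnclosingCircle((q[:,:2]*1000).astype(np.float32));q=q[q[:,2]>.148];print("lid",e,np.median(q[:,2]));A=np.c_[q[:,:2],np.ones(len(q))];print("slope",np.linalg.lstsq(A,q[:,2],rcond=None)[0])
cv2.imwrite("pics/w3.png",c["image"][...,::-1])
E
python3 j.py
```

```text
[0.60488965 0.06030011 0.21973375] [-0.15084459 -0.05226518 -0.64086587] 3770
lid ((604.6200561523438, 59.27553176879883), 28.239910125732422) 0.1552678040000278
slope [-0.0140517   0.00706361  0.16324535]
```

View pics/w3.png

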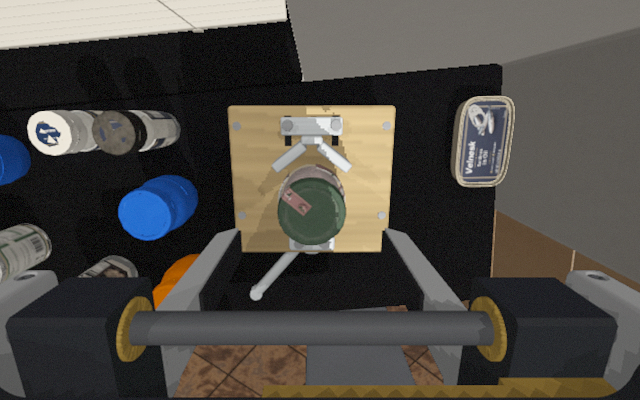

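Emit:
jog_arm(rows=[[[-0.0287,-0.0206,0],0,0],[[-0.0287,-0.0206,0],0,0],[[-0.0287,-0.0206,0],0,0],[[-0.0287,-0.0206,0],0,0],[[0,0,0],6.7,0],[[0,0,0],6.7,0],[[0,0,0],6.7,0],[[0,0,0],6.7,0],[[0,0,0],6.6,0],[[0,0,0],6.6,0],[[0,0,0.04],0,0],[[0,0,0],0,0]])

```text
time_s: 12.85
ee_pos: [0.4959, 0.1446, 0.1708]
eef_rot: [3.138, 0.012, -0.777]
force: [-0.5, 0.4, -1.9]
grip_width: 0.0085
grip_force: 0.0
```

Emit:
jog_arm(rows=[[[-0.004,-0.007,0],0,0],[[0,0,0.03],0,0],[[0,0,0.03],0,0],[[0,0,0.03],0,0],[[0,0,0.03],0,0],[[0,0,0.018],0,0],[[0,0,0],0,0]])

```text
time_s: 13.43
ee_pos: [0.4998, 0.152, 0.0369]
eef_rot: [-3.139, 0.013, -0.772]
force: [0.2, 0.3, -0.1]
grip_width: 0.0005
grip_force: 0.0
```

Emit:
jog_arm(rows=[[[0,0.003,0.006],0,0],[[0,0.004,0],0,0],[[0,0.003,0],0,0],[[-0.0013,0.0083,0],-5,0],[[-0.0013,0.0083,0],-5,0],[[-0.0013,0.0083,0],-5,0],[[-0.0013,0.0083,0],-5,0],[[-0.0013,0.0083,0],-5,0],[[-0.0005,0.0035,0],-2,0],[[0,0,0],0,0]])

```text
time_s: 14.27
ee_pos: [0.4642, 0.1112, 0.0348]
eef_rot: [-3.129, 0.004, -0.299]
force: [-1.3, 2.4, 3.1]
grip_width: 0.0002
grip_force: 1.7
```

Emit:
jog_arm(rows=[[[-0.002,0.0025,0],-1.5,0],[[-0.001,0.0025,0],-1.5,0],[[-0.001,0.0025,0],-1.5,0],[[-0.0004,0.0025,0],-1.5,0]])

```text
time_s: 14.6
ee_pos: [0.4589, 0.1031, 0.0351]
eef_rot: [-3.128, -0.0, -0.195]
force: [3.3, 3.5, 3.6]
grip_width: 0.0003
grip_force: 3.1
```

Emit:
jog_arm(rows=[[[-0.0003,0.002,0],-1.2,0],[[-0.0003,0.002,0],-1.2,0],[[-0.0003,0.002,0],-1.2,0]])

```text
time_s: 14.85
ee_pos: [0.4567, 0.0974, 0.035]
eef_rot: [-3.128, -0.001, -0.133]
force: [1.9, 5.3, 4.7]
grip_width: 0.0003
grip_force: 3.8
```

Emit:
jog_arm(rows=[[[-0.0002,0.001,0],-0.6,0],[[-0.0002,0.001,0],-0.6,0]])

```text
time_s: 15.02
ee_pos: [0.4561, 0.0955, 0.035]
eef_rot: [-3.128, -0.001, -0.112]
force: [1.8, 4.8, 5.9]
grip_width: 0.0004
grip_force: 3.8
```

Emit:
jog_arm(rows=[[[-0.0002,0.001,-0.001],-0.6,0],[[-0.0002,0.001,-0.001],-0.6,0],[[-0.0002,0.001,0],-0.6,0]])

```text
time_s: 15.27
ee_pos: [0.4547, 0.0925, 0.0366]
eef_rot: [-3.129, 0.0, -0.081]
force: [1.9, 4.9, 3.0]
grip_width: 0.0005
grip_force: 2.7
```

Emit:
jog_arm(rows=[[[-0.0002,0.001,0],-0.6,0],[[-0.0002,0.001,0],-0.6,0],[[-0.0002,0.001,0],-0.6,0],[[-0.0002,0.001,0],-0.6,0]])

```text
time_s: 15.6
ee_pos: [0.4536, 0.0886, 0.0365]
eef_rot: [-3.129, -0.0, -0.039]
force: [1.1, 6.2, 3.1]
grip_width: 0.0008
grip_force: 3.0
```

Emit:
jog_arm(rows=[[[-0.0001,0.0007,0],-0.4,0],[[-0.0001,0.0007,0],-0.4,0]])

```text
time_s: 15.77
ee_pos: [0.4533, 0.0872, 0.0365]
eef_rot: [-3.129, -0.001, -0.025]
force: [-0.0, 5.8, 3.7]
grip_width: 0.0007
grip_force: 3.2
```

Emit:
jog_arm(rows=[[[-0.0001,0.0007,0],-0.4,0],[[-0.0001,0.0007,0],-0.4,0]])

```text
time_s: 15.93
ee_pos: [0.453, 0.0858, 0.0365]
eef_rot: [-3.129, -0.001, -0.011]
force: [-0.6, 6.2, 4.7]
grip_width: 0.0006
grip_force: 3.3
```

Run:
```python
from h import *
for i in range(4):
    o=get_obs();print(o["force"],o["moment"]);c=camera("top")
K=c["K"];T=c["world_from_camera"];v,u=np.mgrid[0:400,0:640];r=c["range_z"]
p=np.stack([(u-K[0,2])/K[0,0]*r,-(v-K[1,2])/K[1,1]*r,-r],-1)@T[:3,:3].T+T[:3,3]
q=p[(r>0)&(p[...,2]>.147)&(p[...,2]<.165)&(np.hypot(p[...,0]-.607,p[...,1]-.06)<.05)]
print(len(q),cv2.minEnclosingCircle((q[:,:2]*1000).astype(np.float32)),q.mean(0))
cv2.imwrite("pics/t4.png",cv2.resize(c["image"][120:260,370:490,::-1],None,fx=4,fy=4,interpolation=3))
```

```text
[-0.6299689   6.22242639  4.65521744] [ 0.98553916  0.11460157 -0.03041247]
[-0.25267773  4.61243944  4.15948922] [0.92090049 0.11680185 0.02167289]
[-0.35001037  4.97972528  2.91372128] [0.87685803 0.07466423 0.04375827]
[0.07890428 4.62679351 5.83780111] [0.95119107 0.1522467  0.02625172]
738 ((606.0067138671875, 60.35694122314453), 28.185163497924805) [0.60545111 0.06055246 0.15598225]
```

View pics/t4.png

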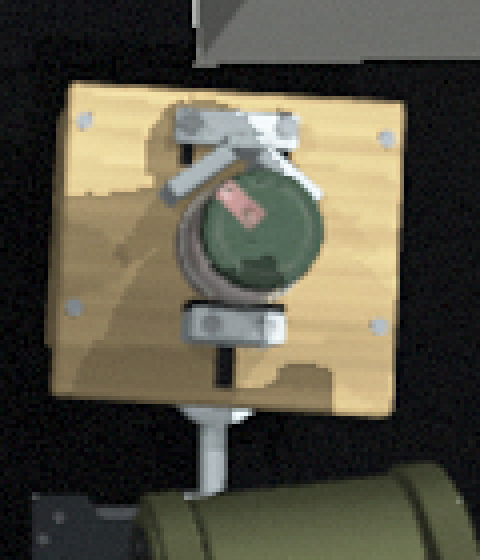

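Emit:
jog_arm(rows=[[[-0.0001,0.001,0],-0.6,0],[[-0.0001,0.001,0],-0.6,0],[[-0.0001,0.001,-0.0005],-0.6,0]])

```text
time_s: 16.38
ee_pos: [0.4524, 0.0828, 0.0366]
eef_rot: [-3.129, -0.0, 0.02]
force: [-0.3, 5.7, 2.5]
grip_width: 0.0006
grip_force: 2.8
```

Emit:
jog_arm(rows=[[[-0.0001,0.001,0],-0.6,0],[[-0.0001,0.001,0],-0.6,0],[[-0.0001,0.001,0],-0.6,0],[[0,0.001,0],-0.6,0]])

```text
time_s: 16.72
ee_pos: [0.4519, 0.0787, 0.0363]
eef_rot: [-3.129, 0.0, 0.062]
force: [-3.7, 5.6, 6.8]
grip_width: 0.0004
grip_force: 4.4
```

Emit:
jog_arm(rows=[[[0.0003,0.001,-0.001],-0.6,0],[[0,0.001,-0.0005],-0.6,0],[[0,0.001,0],-0.6,0]])

```text
time_s: 16.97
ee_pos: [0.4523, 0.0757, 0.0375]
eef_rot: [-3.129, 0.0, 0.093]
force: [-3.1, 5.0, 2.5]
grip_width: 0.0005
grip_force: 2.8
```

```bash
cat > k.py <<'E'
from h import *
f=[]
for i in range(4):
    o=get_obs();f.append(o["force"]);c=camera("top")
f=np.array(f);y=o["eef_rot"][2];t=np.array([np.sin(y),-np.cos(y),0])
K=c["K"];T=c["world_from_camera"];v,u=np.mgrid[0:400,0:640];r=c["range_z"]
p=np.stack([(u-K[0,2])/K[0,0]*r,-(v-K[1,2])/K[1,1]*r,-r],-1)@T[:3,:3].T+T[:3,3]
q=p[(r>0)&(p[...,2]>.147)&(p[...,2]<.165)&(np.hypot(p[...,0]-.607,p[...,1]-.06)<.05)]
print(o["ee_pos"],y,"tang",(-f@t).round(2),f.mean(0).round(2));print(len(q),cv2.minEnclosingCircle((q[:,:2]*1000).astype(np.float32)),q.mean(0).round(4))
E
python3 k.py
```

```text
[0.45225013 0.07557986 0.03750778] 0.09299952865862737 tang [5.22 4.94 4.36 5.19] [-2.69  4.7   2.91]
739 ((607.883056640625, 59.15821838378906), 28.246379852294922) [0.6072 0.0604 0.1559]
```

Emit:
jog_arm(rows=[[[0.0002,0.001,0],-0.6,0],[[0.0002,0.001,0],-0.6,0],[[0.0001,0.001,0],-0.6,0],[[0.0001,0.001,0],-0.6,0]])

```text
time_s: 17.5
ee_pos: [0.4526, 0.0717, 0.0372]
eef_rot: [-3.129, 0.002, 0.135]
force: [-7.0, 4.7, 7.8]
grip_width: 0.0003
grip_force: 4.6
```

Emit:
jog_arm(rows=[[[-0.002,0,-0.001],0,0],[[-0.001,0.001,0],-0.6,0],[[-0.0002,0.001,0],-0.6,0],[[-0.0002,0.001,0],-0.6,0]])

```text
time_s: 17.83
ee_pos: [0.4508, 0.0682, 0.0382]
eef_rot: [-3.129, -0.001, 0.167]
force: [0.7, 5.2, 3.7]
grip_width: 0.0005
grip_force: 3.2
```

```bash
python3 k.py
```

```text
[0.45076713 0.06805003 0.03804347] 0.1664542219915066 tang [5.04 5.45 3.6  3.97] [0.4  4.64 4.59]
745 ((608.8717041015625, 59.06992721557617), 28.46903419494629) [0.6083 0.0601 0.156 ]
```

Emit:
jog_arm(rows=[[[-0.0002,0.001,0],-0.6,0],[[-0.0002,0.001,0],-0.6,0],[[-0.0002,0.001,0],-0.6,0],[[-0.0002,0.001,0],-0.6,0]])

```text
time_s: 18.37
ee_pos: [0.4508, 0.0641, 0.038]
eef_rot: [-3.13, -0.002, 0.209]
force: [0.7, 5.3, 7.2]
grip_width: 0.0004
grip_force: 4.1
```

```bash
python3 k.py
```

```text
[0.45076302 0.06401196 0.03799065] 0.2083534916909815 tang [5.06 4.92 4.38 3.42] [0.82 4.71 6.29]
743 ((609.153076171875, 59.506629943847656), 28.093767166137695) [0.6089 0.0601 0.156 ]
```

Emit:
jog_arm(rows=[[[-0.0002,0.001,-0.001],-0.6,0],[[-0.0002,0.001,0],-0.6,0],[[-0.0002,0.001,0],-0.6,0],[[-0.0002,0.001,0],-0.6,0]])

```text
time_s: 18.9
ee_pos: [0.4505, 0.06, 0.0386]
eef_rot: [-3.129, -0.001, 0.251]
force: [0.0, 4.9, 3.8]
grip_width: 0.0003
grip_force: 3.0
```

```bash
python3 k.py
```

```text
[0.45054307 0.05988992 0.0386222 ] 0.24990605737247162 tang [4.74 4.75 3.76 3.28] [0.24 4.33 3.48]
741 ((609.7393798828125, 59.10873031616211), 28.146989822387695) [0.6093 0.06   0.1561]
```

Emit:
jog_arm(rows=[[[-0.0002,0.001,-0.0005],-0.6,0],[[-0.0002,0.001,0],-0.6,0],[[-0.0002,0.001,0],-0.6,0],[[-0.0002,0.001,0],-0.6,0]])

```text
time_s: 19.43
ee_pos: [0.4506, 0.0559, 0.0389]
eef_rot: [-3.129, -0.001, 0.293]
force: [0.5, 6.0, 2.2]
grip_width: 0.0007
grip_force: 2.7
```

```bash
python3 k.py
```

```text
[0.45065019 0.0558145  0.03890435] 0.29202864662815253 tang [5.62 4.53 3.53 4.63] [0.76 5.01 2.48]
745 ((610.5986938476562, 58.95570755004883), 28.298444747924805) [0.6099 0.0599 0.1561]
```

Emit:
jog_arm(rows=[[[-0.0002,0.001,0],-0.6,0],[[-0.0002,0.001,0],-0.6,0],[[-0.0002,0.001,0],-0.6,0]])

```text
time_s: 19.88
ee_pos: [0.4509, 0.0528, 0.0389]
eef_rot: [-3.129, -0.002, 0.324]
force: [0.2, 5.9, 2.0]
grip_width: 0.0003
grip_force: 2.7
```

```bash
python3 k.py
```

```text
[0.45098922 0.05275554 0.03888596] 0.3236301224472531 tang [5.5  5.31 4.99 3.06] [0.29 5.07 2.66]
747 ((611.041748046875, 59.24000549316406), 28.170063018798828) [0.6107 0.0597 0.1559]
```

Emit:
jog_arm(rows=[[[-0.0002,0.001,0],-0.6,0],[[-0.0002,0.001,0],-0.6,0],[[-0.0002,0.001,0],-0.6,0]])

```text
time_s: 20.33
ee_pos: [0.4514, 0.0498, 0.0388]
eef_rot: [-3.13, -0.002, 0.356]
force: [0.7, 6.4, 2.7]
grip_width: 0.0006
grip_force: 2.8
```

```bash
python3 k.py
```

```text
[0.45142909 0.04973039 0.03885164] 0.35514713713289403 tang [5.75 4.43 3.52 3.97] [1.19 5.16 2.83]
740 ((611.414306640625, 59.141326904296875), 28.28484344482422) [0.6112 0.0596 0.1561]
```

Emit:
jog_arm(rows=[[[-0.0002,0.001,0],-0.6,0],[[-0.0002,0.001,0],-0.6,0]])

```text
time_s: 20.7
ee_pos: [0.4517, 0.0478, 0.0388]
eef_rot: [-3.13, -0.002, 0.377]
force: [1.5, 5.7, 2.9]
grip_width: 0.0005
grip_force: 2.9
```

```bash
python3 k.py
```

```text
[0.45177476 0.04772878 0.03885338] 0.37618965062498244 tang [4.76 4.1  4.2  4.77] [1.33 5.32 3.15]
745 ((612.0525512695312, 58.56404495239258), 28.372417449951172) [0.6113 0.0597 0.156 ]
```

Emit:
jog_arm(rows=[[[-0.0002,0.001,0],-0.6,0],[[-0.0002,0.001,0],-0.6,0]])

```text
time_s: 21.07
ee_pos: [0.4521, 0.0458, 0.0388]
eef_rot: [-3.13, -0.003, 0.398]
force: [1.2, 6.6, 2.8]
grip_width: 0.0005
grip_force: 2.9
```

```bash
python3 k.py
```

```text
[0.45217988 0.04572967 0.0388424 ] 0.3971370278027584 tang [5.59 4.66 4.65 4.52] [1.41 5.86 3.21]
742 ((611.6815795898438, 58.910457611083984), 28.17232894897461) [0.6116 0.0595 0.1559]
```

Emit:
jog_arm(rows=[[[-0.0001,0.0007,0],-0.4,0],[[-0.0001,0.0007,0],-0.4,0]])

```text
time_s: 21.43
ee_pos: [0.4525, 0.0445, 0.0388]
eef_rot: [-3.13, -0.003, 0.411]
force: [1.3, 4.7, 4.0]
grip_width: 0.0004
grip_force: 3.1
```

```bash
python3 k.py
```

```text
[0.4524953  0.04437002 0.03882146] 0.41100600830140643 tang [3.82 4.2  4.06 3.31] [1.33 4.78 3.7 ]
739 ((612.0762939453125, 58.70223617553711), 28.179521560668945) [0.6118 0.0593 0.156 ]
```

Emit:
jog_arm(rows=[[[-0.0002,0.001,0],-0.6,0],[[-0.0002,0.001,0],-0.6,0]])

```text
time_s: 21.8
ee_pos: [0.4529, 0.0425, 0.0388]
eef_rot: [-3.13, -0.003, 0.432]
force: [0.8, 5.9, 3.4]
grip_width: 0.0005
grip_force: 3.2
```

```bash
python3 k.py
```

```text
[0.45299071 0.04239911 0.03881972] 0.4320078025695002 tang [4.99 5.2  4.06 3.44] [1.04 5.35 3.42]
745 ((612.5009765625, 58.34116744995117), 28.227895736694336) [0.6121 0.0595 0.1559]
```

Emit:
jog_arm(rows=[[[-0.0002,0.001,0],-0.6,0],[[-0.0002,0.001,0],-0.6,0]])

```text
time_s: 22.17
ee_pos: [0.4534, 0.0406, 0.0388]
eef_rot: [-3.13, -0.003, 0.453]
force: [0.9, 7.2, 3.2]
grip_width: 0.0004
grip_force: 3.5
```

```bash
python3 k.py
```

```text
[0.45344089 0.04048394 0.03879768] 0.45301924922507153 tang [6.09 5.2  4.89 4.59] [1.12 6.32 3.88]
741 ((612.7636108398438, 58.34323501586914), 28.398191452026367) [0.6123 0.0594 0.156 ]
```

Emit:
jog_arm(rows=[[[-0.0002,0.001,0],-0.6,0],[[0,0,0],0,0]])

```text
time_s: 22.53
ee_pos: [0.4537, 0.0395, 0.0388]
eef_rot: [-3.13, -0.004, 0.464]
force: [1.1, 6.6, 4.4]
grip_width: 0.0007
grip_force: 3.3
```

```bash
python3 k.py
```

```text
[0.4536975  0.03955578 0.03877354] 0.46334620422968564 tang [5.4  4.8  5.46 4.78] [1.7  6.56 4.1 ]
742 ((612.4400024414062, 58.77098846435547), 28.15154266357422) [0.6124 0.0593 0.156 ]
```

Emit:
jog_arm(rows=[[[-0.0002,0.001,0],-0.6,0]])

```text
time_s: 22.82
ee_pos: [0.4539, 0.0387, 0.0388]
eef_rot: [-3.13, -0.004, 0.474]
force: [0.8, 8.2, 5.1]
grip_width: 0.0003
grip_force: 3.8
```

```bash
python3 k.py
```

```text
[0.45397121 0.03860152 0.03877865] 0.47393656846209686 tang [6.88 5.55 4.82 6.18] [1.13 7.16 4.31]
744 ((613.06787109375, 58.173118591308594), 28.414077758789062) [0.6123 0.0593 0.156 ]
```

Emit:
jog_arm(rows=[[[-0.0002,0.001,0],-0.6,0]])

```text
time_s: 23.1
ee_pos: [0.4542, 0.0378, 0.0388]
eef_rot: [-3.13, -0.004, 0.484]
force: [0.6, 9.4, 4.5]
grip_width: 0.0002
grip_force: 4.0
```

```bash
python3 k.py
```

```text
[0.45423911 0.03769934 0.03876605] 0.4843851186887509 tang [8.   7.45 5.   5.41] [0.99 7.83 4.24]
743 ((613.0791625976562, 58.548099517822266), 28.313037872314453) [0.6125 0.0593 0.1559]
```

Emit:
jog_arm(rows=[[[-0.0002,0.001,0],-0.6,0]])

```text
time_s: 23.38
ee_pos: [0.4545, 0.0369, 0.0388]
eef_rot: [-3.13, -0.004, 0.495]
force: [0.6, 8.1, 4.9]
grip_width: 0.0002
grip_force: 4.2
```

```bash
python3 k.py
```

```text
[0.45452183 0.03675645 0.03877399] 0.494827048521008 tang [6.85 7.39 6.4  6.65] [0.76 8.16 4.27]
745 ((612.7681274414062, 59.25373458862305), 28.195289611816406) [0.6125 0.0594 0.156 ]
```

Emit:
jog_arm(rows=[[[-0.0001,0.0007,0],-0.4,0]])

```text
time_s: 23.67
ee_pos: [0.4547, 0.0362, 0.0388]
eef_rot: [-3.13, -0.004, 0.502]
force: [0.6, 8.5, 5.4]
grip_width: 0.0008
grip_force: 4.4
```

```bash
python3 k.py
```

```text
[0.45473116 0.03615872 0.03875247] 0.501844527925057 tang [7.16 7.87 7.33 7.76] [0.32 8.76 5.01]
740 ((613.197998046875, 58.69502258300781), 28.139251708984375) [0.6126 0.0593 0.156 ]
```

Mean 7.5 N: well tight. Back off and lift.

Emit:
jog_arm(rows=[[[0,-0.004,0],0,0],[[0,-0.008,0],0,0],[[0,-0.004,0],0,0],[[0,0,-0.03],0,0],[[0,0,-0.04],0,0],[[-0.02,0,-0.04],0,0],[[-0.03,0,-0.04],0,0],[[0,0,0],0,0],[[0,0,0],0,0]])

```text
time_s: 24.62
ee_pos: [0.409, 0.027, 0.1807]
eef_rot: [-3.132, -0.007, 0.501]
force: [-0.1, 0.3, -0.4]
grip_width: 0.0009
grip_force: 0.0
```

```bash
sed -i '$a cv2.imwrite("pics/t5.png",cv2.resize(c["image"][120:290,210:490,::-1],None,fx=2.8,fy=2.8,interpolation=3))' k.py; python3 k.py
```

```text
[0.40870182 0.02737192 0.17799798] 0.5018247443016899 tang [ 0.29 -0.5  -0.1  -0.41] [ 0.24 -0.07 -0.73]
748 ((613.03466796875, 58.782379150390625), 28.375202178955078) [0.6125 0.0594 0.1559]
```

View pics/t5.png

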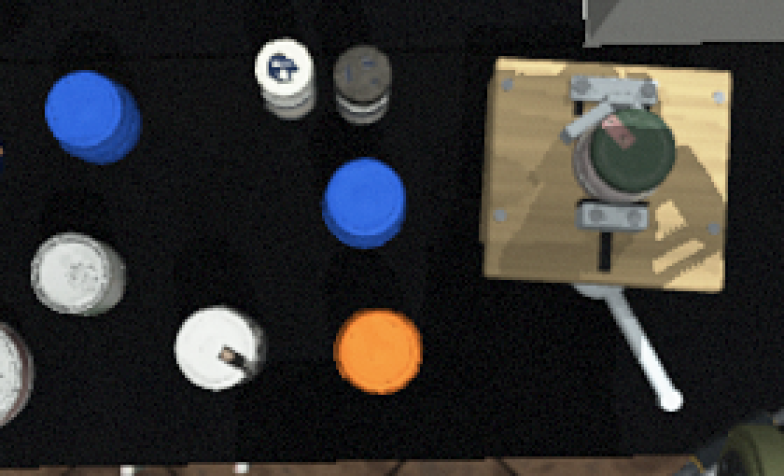

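The jar (630,150) is upright, held between the pusher (612,215) and the fence. The lever has stayed where I left it, the arm is clear, and the other jars and the tin have not moved.

```bash
python3 -c "
from station import *
print(hand_in())"
```

```text
the job is handed in; nothing more can be done
None
```

The jam jar is clamped upright against the V fence, with the lever left at about 7.5 N of push (well tight) and the arm clear; the other jar and the tin are where they were. I handed the job in at about 25 s on the robot clock; no verdict came back.

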